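Feel along the carved vine of a sprung woodblock

ROBOT

A 6-joint arm with a two-finger parallel gripper is mounted at the origin on the work surface. World frame = base frame: x ahead of the robot, y to its left, z up, the work surface at z = 0. Lengths are in m, angles in degrees, forces in N, time in s.
With the tool pointing down it reaches from about 0.4 to 0.825 m from the base axis. Payload 7 kg.
Tool frame: the origin (TCP) lies on the centre line of the jaws, within the pads' length; the fingertips stand 11 mm ahead of it and the grasp point (between the pads) lies 8 mm behind it; z points along the fingers, y is the line along which they close (so a half turn about z gives the same grasp; the last joint's range is limited). The gripper opens to 88 mm and grips with 3 to 60 N. Pads are 19 mm wide; open, the fingers measure 130 mm over their backs; the gripper's body (78 mm by 193 mm) begins 47 mm behind the grasp point.
Start: joints at [88.184, 20.546, 0.682, 0, -70.136, -16.507], TCP at [0.212, 0.641, 0.238] pointing down, gripper open.
Joint ranges: [-176.03, 176.03], [-82.01, 121.73], [-58.28, 71.71], [-173.87, 95.51], [-174.79, -0.11], [-173.66, 173.66]. Speed limits (degrees/s): [136.94, 136.94, 172.46, 180, 180, 180].

INTERFACE

Orientations are given as [roll, pitch, yaw] about the fixed x, y, z axes, in that order (R = Rz(yaw) Ry(pitch) Rx(roll)).
In Python, from plant import r, capture, camera_model, job gives the robot as it stands.
- The arm moves only by the tool drive_tool, never from a script. Its argument "increments" is a list that holds one entry, the list of rows, each a list of 5 numbers: the gripper's target within -1 to 1 (fully open at 1, half-way at 0, shut at -1), then the shift along the tool's x, y, z scaled (see below), then the turn about the tool's z scaled (see below). In form: [[[gripper, tx, ty, tz, roll], ...]]. A call has 1 to 5 rows; each row is the pose to reach, as a shift and turn from the pose commanded when the call began, along the tool's axes at that moment, turning the shorter way round; what a row does not reach only later rows make up. The controller multiplies each number of a shift by 120 mm and each number of a turn by 360 degrees. A row lasts 1/8 s, in which the tool goes at most 62.5 mm and 10.7 degrees, less where a joint would pass 70% of its speed; a pose out of reach is approached as far as the arm can. A call with a number of a shift or a turn outside -1 to 1 is refused whole. A call with a gripper value outside its range is refused whole. The fingers move at their own pace and stop on an object; "squeeze" is the grip in N (left out, the last holds). Time passes only in rows, so rows that repeat a pose let the fingers close. It gives the time, the measured TCP pose, the force, the opening and the grip force at its end, in the units of the state.
- r.get_state(): the state, without advancing time (a new reading comes with each control period).
- capture(name): name is "side" or "top"; returns the picture (400x640x3 uint8, red, green, blue); there is no depth.
- camera_model(name): a dict with "camera_matrix" (3x3 intrinsics, pixels), "rvec" (rotation vector, rad) and "tvec" (3), from world to camera coordinates, as OpenCV has them. Camera axes: x right, y down, z forward; pixel columns grow to the right and rows downward; lengths in m; the calibration is good to about 2 mm. A picture is of the moment at which its call begins. camera_model takes no time and is no camera call.
- job.close_job(): hands the job in; it is judged then, once.
The state is a dict: "time_s": time; "joints": joint angles; "qd": joint speeds; "joint_torque": joint torques, N m; "tcp_pos": TCP position; "eef_rot": TCP orientation; "contact_force": force on the tool from outside, world axes, zero at the start; "moment": the same for the moment, N m; "gripper_width": finger opening in m; "gripper_force": force on a finger pad.
Only numpy, scipy, OpenCV 4.12 (cv2) and the standard library are available. Lean on these libraries where they do the work, as an engineer would, in place of code of your own. Each camera call takes 0.05 s, during which the arm holds its last target. There are 200 camera calls.

TASK

Check the freshly carved woodblock for splinters: feel lightly with the fingertips along the whole zigzag vine, starting on the square pot and going over every stem and bud in turn to the round flower at the other end. The block lies on springs: press so lightly that it never sinks more than about 8 mm. Finish with the fingertips still resting lightly on the flower to mark the place, hold still there, and leave the other block and everything else on the bench alone.

Things in the scene. Friction and masses are not known exactly. Their poses are not given: they have to be found in the camera images.
- bed: The low wooden frame (186 x 276 mm, rim 30 mm high) that holds the woodblock with the vine; fixed to the table, at any place and yaw. Origin: centre of its underside, on the table; x across (short side), y along (long side). The vine block in it is 160 x 250 mm and pale; its ground is 46 mm and its dark relief 51 mm above the table. Small leaf marks (2 mm high) lie off the vine.
- block (a joint): How far the whole vine block has sunk straight down on the springs of its bed, m: 0 at rest, growing as it is pressed, stop at 0.014. About 0.3 N starts it, then 0.8 N per mm, wherever it is pressed: 3 mm takes some 2.7 N. More than 0.008 is too hard. It cannot move sideways.
- pot: The square flowerpot, 24 x 24 mm, where the vine begins, at the +y end of the block. Its origin is at the centre of its top face, z up; it stands 5 mm above the pale ground around it.
- bud1: Round bud 1 of the vine, counted from the pot, 16 mm across, at a bend of the zigzag. Its origin is at the centre of its top face, z up; it stands 5 mm above the pale ground around it.
- bud2: Round bud 2 of the vine, counted from the pot, 16 mm across, at a bend of the zigzag. Its origin is at the centre of its top face, z up; it stands 5 mm above the pale ground around it.
- bud3: Round bud 3 of the vine, counted from the pot, 16 mm across, at a bend of the zigzag. Its origin is at the centre of its top face, z up; it stands 5 mm above the pale ground around it.
- flower: The large round flower, 24 mm across, where the vine ends, at the -y end of the block. Its origin is at the centre of its top face, z up; it stands 5 mm above the pale ground around it.
- stem1: Stem 1 of the vine, a straight bar about 46 mm long and 8 mm wide between pot and bud1, with a gap of 8 mm to each. Its x axis runs along it, towards the flower. Its origin is at the centre of its top face, z up; it stands 5 mm above the pale ground around it.
- stem2: Stem 2 of the vine, a straight bar about 46 mm long and 8 mm wide between bud1 and bud2, with a gap of 8 mm to each. Its x axis runs along it, towards the flower. Its origin is at the centre of its top face, z up; it stands 5 mm above the pale ground around it.
- stem3: Stem 3 of the vine, a straight bar about 46 mm long and 8 mm wide between bud2 and bud3, with a gap of 8 mm to each. Its x axis runs along it, towards the flower. Its origin is at the centre of its top face, z up; it stands 5 mm above the pale ground around it.
- stem4: Stem 4 of the vine, a straight bar about 46 mm long and 8 mm wide between bud3 and flower, with a gap of 8 mm to each. Its x axis runs along it, towards the flower. Its origin is at the centre of its top face, z up; it stands 5 mm above the pale ground around it.
- fence_block: The other woodblock in a like frame (186 x 276 mm, relief top 51 mm above the table), showing a straight fence of two rails and five posts; rigid and fixed. Origin: centre of its underside. Must not be touched.
- weight: Small brass weight, 24 mm across, 24 mm high, loose, standing on the vine block's far side, opposite bud2 and at least 35 mm clear of the vine. Origin: centre of its underside. Leave it alone.
- cork_block: Cork block 50 x 30 x 25 mm, loose, lying on the fence block. Origin: centre of its underside. Leave it alone.
- ink_tin: Ink tin, 64 mm across, 70 mm high, loose, beyond the blocks. Origin: centre of its underside. Leave it alone.
- oil_bottle: Amber oil bottle, 56 mm across, 140 mm high, loose, at the left. Origin: centre of its underside. Leave it alone.
- brayer: Ink roller (brayer): rubber roller 100 mm long, 32 mm across, and a handle reaching 160 mm from the roller's axis towards its -x, lying loose beyond the blocks. Origin: under the roller's centre. Leave it alone.
- gouge: Carving gouge with a wooden handle, 160 mm long, 20 mm high, lying loose along its x axis, near the gap between the two blocks on the side of the robot. Origin: under its middle. Leave it alone.
- mug: White mug, 76 mm across without its handle, 85 mm high, loose, at the right. Origin: centre of its underside. Leave it alone.

How it is judged (in metres and radians):
On the way, in this order (a step that is already met when the one before it is completed fails the run):
1. the fingertips touch the square pot first (contact force between the fingers and pot above 0.15 N), for 0.05 s.
2. then they rest on stem 1 alone, between its two neighbours (contact force between the fingers and stem1 above 0.15 N and contact force between the fingers and pot below 0.05 N and contact force between the fingers and bud1 below 0.05 N), for 0.05 s.
3. then they touch bud 1 (contact force between the fingers and bud1 above 0.15 N), for 0.05 s.
4. then they rest on stem 2 alone, between its two neighbours (contact force between the fingers and stem2 above 0.15 N and contact force between the fingers and bud1 below 0.05 N and contact force between the fingers and bud2 below 0.05 N), for 0.05 s.
5. then they touch bud 2 (contact force between the fingers and bud2 above 0.15 N), for 0.05 s.
6. then they rest on stem 3 alone, between its two neighbours (contact force between the fingers and stem3 above 0.15 N and contact force between the fingers and bud2 below 0.05 N and contact force between the fingers and bud3 below 0.05 N), for 0.05 s.
7. then they touch bud 3 (contact force between the fingers and bud3 above 0.15 N), for 0.05 s.
8. then they rest on stem 4 alone, between its two neighbours (contact force between the fingers and stem4 above 0.15 N and contact force between the fingers and bud3 below 0.05 N and contact force between the fingers and flower below 0.05 N), for 0.05 s.
9. then they touch the flower (contact force between the fingers and flower above 0.15 N), for 0.05 s.
At the end, for the whole second after the job is handed in: The fingertips rest on the round flower (more than 0.15 N), the sprung block is pressed down, by less than 8 mm, and still, and every loose thing is within 15 mm of where it was (contact force between the fingers and flower above 0.15 N and value of joint block between 0.0002 and 0.008 m and velocity of joint block between -0.01 and 0.01 m/s and distance of each of weight, cork_block, ink_tin, oil_bottle, brayer, gouge, mug from where it was at the start of the episode below 0.015 m); the arm keeps its last pose, push and grip.
It fails at once if the vine block is pressed down more than 8 mm (value of joint block above 0.008 m).
It fails at once if the fence block is touched (contact force between any of the fingers, the arm and fence_block above 0.5 N).
It fails at once if a loose thing is lifted, carried or pushed more than 15 mm (distance of any of weight, cork_block, ink_tin, oil_bottle, brayer, gouge, mug from where it was at the start of the episode above 0.015 m).
It also fails if it takes over 48 s, if anything falls off the work surface, if the arm or the gripper's body presses on something with over 40 N, if the wrist force passes 120 N, or if a joint passes its speed limit or range.

## Working session

There is one attempt and no reset: what is moved stays moved. The work goes in short steps, Python scripts to look and compute and a tool call to move; the robot and the scene stay as the last step left them, time stands still between calls to the robot, and variables do not carry over. Pictures are saved under pics/ and viewed, at most 10 in all, crops included, and the job is handed in when it is done.

Besides the shell and the picture viewer there is one more tool, called after "Request:" as name(argument=value, ...), one argument or row to a line, values as JSON. drive_tool: Moves the arm, as the interface text tells. Its arguments: {"type":"object","properties":{"increments":{"type":"array"},"squeeze":{"type":"number"}},"required":["increments"]}

```bash
mkdir -p pics; python3 - <<'E'
from plant import r,capture,camera_model
import cv2
for n in("top","side"):
    cv2.imwrite(f"pics/{n}0.png",capture(n)[:,:,::-1]); m=camera_model(n); print(m)
print(r.get_state())
E
```

```text
{'camera_matrix': array([[381.33382946,   0.        , 320.58378671],
       [  0.        , 381.33382946, 200.88965508],
       [  0.        ,   0.        ,   1.        ]]), 'rvec': array([ 2.11142706, -2.16750642,  0.14532605]), 'tvec': array([0.01102513, 0.59164802, 1.36125239])}
{'camera_matrix': array([[495.18376495,   0.        , 320.85837645],
       [  0.        , 495.18376495, 210.49652498],
       [  0.        ,   0.        ,   1.        ]]), 'rvec': array([ 2.08780079, -0.77103695,  0.37230031]), 'tvec': array([-0.44151293,  0.26538034,  1.18650334])}
{'time_s': 0.1, 'joints': array([ 8.81834246e+01,  2.05867178e+01,  6.39053775e-01, -1.63397113e-02,
       -7.01367431e+01, -1.65073884e+01]), 'qd': array([ 0.15998033, -0.05530338,  0.14299672,  0.02764945,  0.07223572,
       -0.02147212]), 'joint_torque': array([-1.31723857e-03, -5.84161162e+01,  2.93752581e+01,  7.01555282e+00,
        1.02000209e-02, -5.51321727e-05]), 'tcp_pos': array([0.21210757, 0.6403622 , 0.23672792]), 'eef_rot': array([ 1.79914707e+02, -9.25723585e-03, -1.83295201e+01]), 'contact_force': array([-0.0338119 , -0.21439147,  0.05522024]), 'moment': array([ 0.01190414,  0.0299023 , -0.01210172]), 'gripper_force': 0.0, 'gripper_width': 0.08783631342948982}
```

View pics/top0.png

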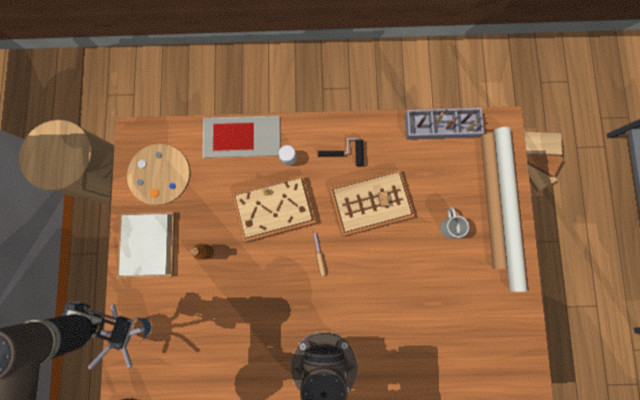

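View pics/side0.png

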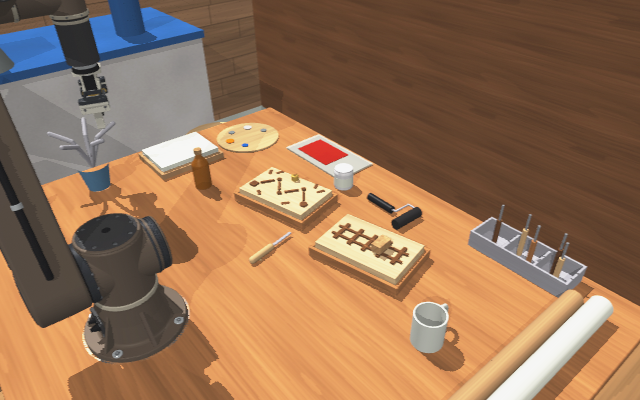

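The vine block is at about (274,208) in the top view and (287,193) in the side view. I'll enlarge both.

```bash
python3 - <<'E'
import cv2,numpy as np
a=cv2.imread("pics/top0.png")[170:248,228:322]; b=cv2.imread("pics/side0.png")[158:230,228:345]
a=cv2.resize(a,None,fx=7,fy=7,interpolation=cv2.INTER_CUBIC)
for i in range(0,94,10): cv2.putText(a,str(228+i),(i*7,10),0,.35,(0,0,255)); cv2.line(a,(i*7,0),(i*7,5),(0,0,255))
for i in range(0,78,10): cv2.putText(a,str(170+i),(0,i*7+4),0,.35,(0,0,255))
cv2.imwrite("pics/a.png",a)
E
```

```text
(no output)
```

View pics/a.png

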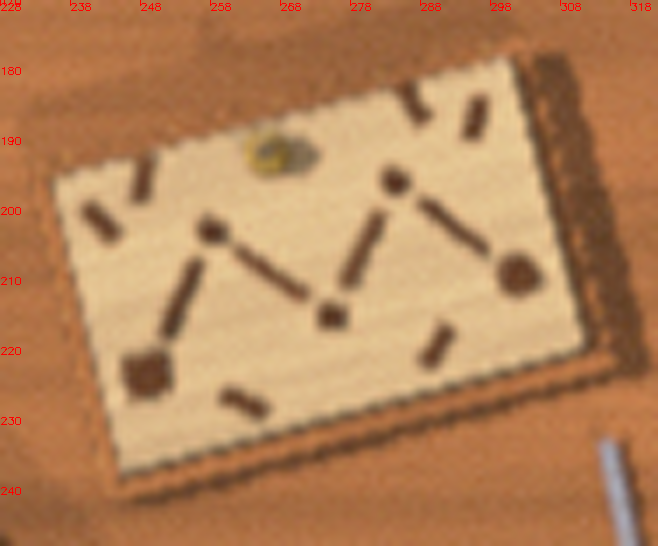

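The pot is at crop (147,375), buds at (212,231), (332,316) and (396,181), and the flower at (520,274). The weight is at (268,155).

```bash
cat > h.py <<'E'
import cv2,numpy as np
from plant import r,capture,camera_model
def back(n,px,z):
    m=camera_model(n);R=cv2.Rodrigues(m['rvec'])[0];t=m['tvec']
    d=np.c_[cv2.undistortPoints(np.float64(px).reshape(-1,1,2),m['camera_matrix'],None).reshape(-1,2),np.ones(len(px))]@R
    c=-R.T@t
    return c+d*((z-c[2])/d[:,2])[:,None]
def proj(n,P):
    m=camera_model(n);return cv2.projectPoints(np.float64(P),m['rvec'],m['tvec'],m['camera_matrix'],None)[0].reshape(-1,2)
E
python3 - <<'E'
from h import *
im=cv2.imread("pics/top0.png").astype(float).mean(2)
seeds=np.array([[147,375],[183,299],[212,231],[271,273],[332,316],[362,249],[396,181],[455,227],[520,274]])/7+[228,170]-.5*6/7
names="pot stem1 bud1 stem2 bud2 stem3 bud3 stem4 flower".split()
rad=[6,7,4,7,4,7,4,7,6]
C=[]
for s,R in zip(seeds,[5,3,3.2,3,3.2,3,3.2,3,5]):
    yy,xx=np.mgrid[:400,:640]; w=np.clip(165-im,0,None)*(np.hypot(xx-s[0],yy-s[1])<R+.5)
    C.append([(w*xx).sum()/w.sum(),(w*yy).sum()/w.sum()])
C=np.array(C);P=back("top",C,.051)
for n,s,c,p in zip(names,seeds,C,P):print(n,s.round(1),c.round(1),p.round(4))
Q=P[::2];print(np.linalg.norm(np.diff(Q[:,:2],axis=0),axis=1), [np.degrees(np.arctan2(*d[1::-1])) for d in np.diff(Q,axis=0)])
# check in side view
b=cv2.imread("pics/side0.png")[158:230,228:345];b=cv2.resize(b,None,fx=6,fy=6,interpolation=cv2.INTER_CUBIC)
for u in proj("side",P): cv2.circle(b,tuple(((u-[228,158]+.5)*6).astype(int)),3,(255,0,0),-1)
cv2.imwrite("pics/b.png",b)
W=back("top",[[228+268/7-.5,170+155/7-.5]],.07);print("weight",W)
np.save("P.npy",P)
E
```

```text
pot [248.6 223.1] [248.7 223. ] [0.5165 0.2593 0.051 ]
stem1 [253.7 212.3] [253.5 212.3] [0.555  0.2419 0.051 ]
bud1 [257.9 202.6] [258.  202.6] [0.5905 0.2254 0.051 ]
stem2 [266.3 208.6] [266.2 208.6] [0.5675 0.1952 0.051 ]
bud2 [275.  214.7] [275.  214.7] [0.544  0.1631 0.051 ]
stem3 [279.3 205.1] [279.4 205.2] [0.5787 0.1467 0.051 ]
bud3 [284.1 195.4] [284.  195.5] [0.6144 0.1294 0.051 ]
stem4 [292.6 202. ] [292.4 202. ] [0.5893 0.0989 0.051 ]
flower [301.9 208.7] [301.7 208.9] [0.563  0.0654 0.051 ]
[0.08134973 0.0776546  0.07801536 0.08206587] [np.float64(-24.597315496903327), np.float64(-126.70121340120858), np.float64(-25.63759221134558), np.float64(-128.74205323557055)]
weight [[0.62720321 0.19350566 0.07      ]]
```

View pics/b.png

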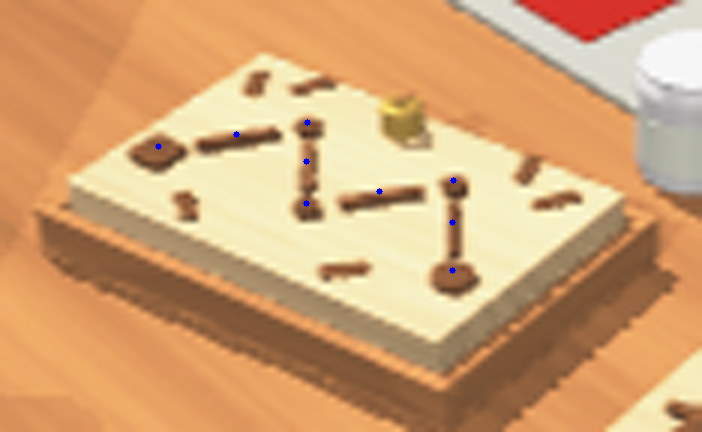

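Request:
drive_tool(
  increments=[
    [[-1,0,0,-0.4,0],[-1,0,0,-0.5,0],[-1,0.4,0.26,-0.5,0],[-1,0.8,0.52,-0.5,0],[-1,0.95,0.62,-0.5,0]],
  ],
  squeeze=5,
)

```text
time_s: 0.72
tcp_pos: [0.2983, 0.5319, 0.2976]
eef_rot: [180.0, 0.0, -18.4]
contact_force: [-0.1, 1.0, 1.4]
gripper_width: 0.0431
gripper_force: 0.0
```

Request:
drive_tool(
  increments=[
    [[-1,0.4,0.26,0,0],[-1,0.8,0.52,0,-0.03],[-1,1.0,0.65,0,-0.06],[-1,1.0,0.65,0,-0.088],[-1,1.0,0.65,0,-0.088]],
  ],
)

```text
time_s: 1.35
tcp_pos: [0.3865, 0.4223, 0.2972]
eef_rot: [180.0, 0.0, 13.3]
contact_force: [1.2, 0.5, -0.8]
gripper_width: 0.0005
gripper_force: 0.0
```

```bash
cat >> h.py <<'E'
def delta(target):
    s=r.get_state();y=np.radians(s['eef_rot'][2]);d=np.array(target)-s['tcp_pos']
    t=np.array([d[0]*np.cos(y)+d[1]*np.sin(y),d[0]*np.sin(y)-d[1]*np.cos(y),-d[2]])
    print('t',round(s['time_s'],2),'tcp',s['tcp_pos'].round(4),'rot',s['eef_rot'].round(2),'F',s['contact_force'].round(2),'w',round(s['gripper_width'],4)); return (t/.12).round(4)
E
python3 -c "
from h import *
print(delta([.5165,.2593,.15]));print(r.get_state()['joints'].round(1))"
```

```text
t 1.35 tcp [0.3865 0.4223 0.2972] rot [1.7999e+02 2.0000e-02 1.3250e+01] F [ 1.17  0.49 -0.77] w 0.0005
[0.7428 1.5708 1.227 ]
[ 67.1   9.   -7.1  -0.  -73.9  36.2]
```

Request:
drive_tool(
  increments=[
    [[-1,0.19,0.4,0,0],[-1,0.37,0.8,0,0],[-1,0.37,0.8,0,0]],
  ],
)

```text
time_s: 1.72
tcp_pos: [0.4529, 0.3376, 0.2973]
eef_rot: [180.0, 0.0, 12.9]
contact_force: [-0.4, -0.3, 0.9]
gripper_width: 0.0004
gripper_force: 0.0
```

Request:
drive_tool(
  increments=[
    [[-1,0.19,0.38,0.3,0],[-1,0.37,0.77,0.6,0],[-1,0.37,0.77,0.9,0],[-1,0.37,0.77,1.0,0],[-1,0.37,0.77,1.0,0]],
  ],
)

```text
time_s: 2.35
tcp_pos: [0.516, 0.2606, 0.1774]
eef_rot: [180.0, 0.0, 13.3]
contact_force: [-0.0, 0.1, -0.0]
gripper_width: 0.0007
gripper_force: 0.0
```

```bash
python3 -c "
from h import *
print(delta([.5165,.2593,.075]))
a=capture('top');b=capture('side')
a=cv2.resize(a[160:250,225:325,::-1],None,fx=5,fy=5,interpolation=2)
b=cv2.resize(b[110:230,215:345,::-1],None,fx=4,fy=4,interpolation=2)[:450]
c=np.zeros((480,1020,3),np.uint8);c[:450,:500]=a;c[:450,500:1020]=b[:450];c=cv2.resize(c,(790,372));cv2.imwrite('pics/c.png',c)
"
```

```text
t 2.35 tcp [0.516  0.2606 0.1774] rot [1.7996e+02 5.0000e-02 1.3350e+01] F [-0.02  0.07 -0.01] w 0.0007
[0.0016 0.0111 0.8531]
```

View pics/c.png

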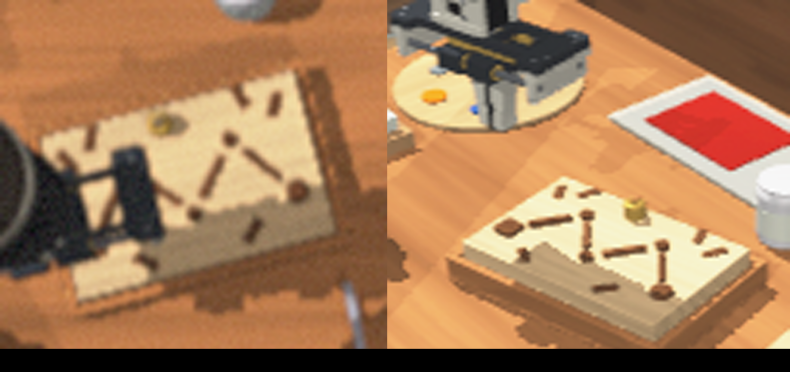

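The closed fingers are above the pot, with tips at about (500,125) in the right half, and the path is clear. I'm descending to just above the pot.

Request:
drive_tool(
  increments=[
    [[-1,0,0.01,0.4,0],[-1,0,0.01,0.75,0],[-1,0,0.01,0.85,0],[-1,0,0.01,0.91,0],[-1,0,0.01,0.91,0]],
  ],
)

```text
time_s: 3.08
tcp_pos: [0.5173, 0.2593, 0.0696]
eef_rot: [-180.0, -0.1, 13.4]
contact_force: [0.9, -0.4, -0.6]
gripper_width: 0.0005
gripper_force: 0.0
```

Request:
drive_tool(
  increments=[
    [[-1,0,0,0.01,0],[-1,0,0,0.02,0],[-1,0,0,0.03,0],[-1,0,0,0.03,0],[-1,0,0,0.03,0]],
  ],
)

```text
time_s: 3.7
tcp_pos: [0.5167, 0.2585, 0.0648]
eef_rot: [180.0, 0.0, 13.4]
contact_force: [-0.5, 0.4, 0.2]
gripper_width: 0.0006
gripper_force: 0.0
```

Request:
drive_tool(
  increments=[
    [[-1,0,0,0.01,0],[-1,0,0,0.02,0],[-1,0,0,0.025,0],[-1,0,0,0.025,0],[-1,0,0,0.025,0]],
  ],
)

```text
time_s: 4.32
tcp_pos: [0.5166, 0.2586, 0.0618]
eef_rot: [180.0, -0.0, 13.4]
contact_force: [-0.7, -1.1, 0.4]
gripper_width: 0.0008
gripper_force: 0.4
```

Request:
drive_tool(
  increments=[
    [[-1,0,0,0.01,0],[-1,0,0,0.017,0],[-1,0,0,0.017,0],[-1,0,0,0.017,0],[-1,0,0,0.017,0]],
  ],
)

```text
time_s: 4.95
tcp_pos: [0.5167, 0.2586, 0.0598]
eef_rot: [-180.0, -0.0, 13.4]
contact_force: [-0.5, -0.1, 2.2]
gripper_width: 0.0006
gripper_force: 1.2
```

```bash
python3 -c "
from h import *
P=np.load('P.npy')
for i in range(4):
    capture('side');s=r.get_state();print(s['contact_force'].round(2),s['tcp_pos'].round(4))
a=np.radians(13.4)
for d in np.diff(P[::2],axis=0):print(np.round([(d[0]*np.cos(a)+d[1]*np.sin(a))/.12,(d[0]*np.sin(a)-d[1]*np.cos(a))/.12],3))
"
```

```text
[ 0.02 -0.8   2.16] [0.5166 0.2586 0.0598]
[-0.9  -0.23  2.51] [0.5167 0.2586 0.0598]
[-1.03 -0.67  2.07] [0.5167 0.2586 0.0598]
[ 0.23 -0.14  3.12] [0.5167 0.2585 0.0597]
[0.534 0.417]
[-0.496  0.415]
[0.505 0.409]
[-0.54  0.42]
```

Contact at about 2.4 N, roughly 2.5 mm of sink. Now sliding to stem 1, then bud 1.

Request:
drive_tool(
  increments=[
    [[-1,0.07,0.05,0,0],[-1,0.14,0.1,0,0],[-1,0.2,0.155,0,0],[-1,0.265,0.205,0,0],[-1,0.265,0.205,0,0]],
  ],
)

```text
time_s: 5.78
tcp_pos: [0.5544, 0.2414, 0.0597]
eef_rot: [180.0, -0.0, 13.3]
contact_force: [1.0, -0.2, 2.6]
gripper_width: 0.0004
gripper_force: 1.2
```

Request:
drive_tool(
  increments=[
    [[-1,0.07,0.05,0,0],[-1,0.14,0.105,0,0],[-1,0.2,0.155,0,0],[-1,0.265,0.205,0,0],[-1,0.265,0.205,0,0]],
  ],
)

```text
time_s: 6.4
tcp_pos: [0.591, 0.2249, 0.0597]
eef_rot: [180.0, -0.0, 13.3]
contact_force: [1.1, -1.1, 2.3]
gripper_width: 0.0002
gripper_force: 1.2
```

```bash
python3 -c "
from h import *
for i in range(2):
    a=capture('side');s=r.get_state();print(s['contact_force'].round(2),s['tcp_pos'].round(4))
P=np.load('P.npy');P[:,2]=.0598
print(delta(P[2]),delta(P[3]),delta(P[4]))
cv2.imwrite('pics/d.png',cv2.resize(a[100:230,215:345,::-1],None,fx=4,fy=4,interpolation=2))"
```

```text
[ 1.77 -0.86  2.7 ] [0.5908 0.2251 0.0598]
[ 2.28 -1.95  2.96] [0.5905 0.2252 0.0599]
t 6.5 tcp [0.5905 0.2252 0.0599] rot [ 1.7999e+02 -5.0000e-02  1.3340e+01] F [ 2.28 -1.95  2.96] w 0.0003
t 6.5 tcp [0.5905 0.2252 0.0599] rot [ 1.7999e+02 -5.0000e-02  1.3340e+01] F [ 2.28 -1.95  2.96] w 0.0003
t 6.5 tcp [0.5905 0.2252 0.0599] rot [ 1.7999e+02 -5.0000e-02  1.3340e+01] F [ 2.28 -1.95  2.96] w 0.0003
[ 0.0001 -0.0016  0.0006] [-0.2445  0.1992  0.0006] [-0.4959  0.414   0.0006]
```

View pics/d.png

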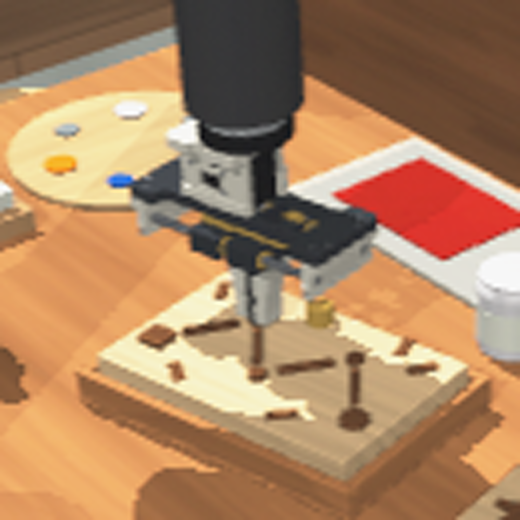

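The fingertips sit on bud 1 at about (262,320), and the weight at (320,312) is clear. On to stem 2 and bud 2, then stem 3 and bud 3.

Request:
drive_tool(
  increments=[
    [[-1,-0.065,0.05,0,0],[-1,-0.13,0.105,0,0],[-1,-0.19,0.155,0,0],[-1,-0.245,0.2,0,0],[-1,-0.245,0.2,0,0]],
  ],
)

```text
time_s: 7.12
tcp_pos: [0.5657, 0.1941, 0.0597]
eef_rot: [180.0, 0.1, 13.3]
contact_force: [-0.4, -1.4, 2.7]
gripper_width: 0.0008
gripper_force: 1.2
```

Request:
drive_tool(
  increments=[
    [[-1,-0.065,0.055,0,0],[-1,-0.13,0.11,0,0],[-1,-0.19,0.16,0,0],[-1,-0.25,0.213,0,0],[-1,-0.25,0.213,0,0]],
  ],
)

```text
time_s: 7.75
tcp_pos: [0.5424, 0.1622, 0.0596]
eef_rot: [180.0, 0.1, 13.3]
contact_force: [-0.9, -1.8, 2.4]
gripper_width: 0.0004
gripper_force: 1.3
```

```bash
python3 -c "
from h import *
P=np.load('P.npy');P[:,2]=.0598
print(delta(P[4]),delta(P[5]),delta(P[6]))"
```

```text
t 7.75 tcp [0.5424 0.1622 0.0596] rot [1.7996e+02 1.0000e-01 1.3320e+01] F [-0.89 -1.8   2.43] w 0.0004
t 7.75 tcp [0.5424 0.1622 0.0596] rot [1.7996e+02 1.0000e-01 1.3320e+01] F [-0.89 -1.8   2.43] w 0.0004
t 7.75 tcp [0.5424 0.1622 0.0596] rot [1.7996e+02 1.0000e-01 1.3320e+01] F [-0.89 -1.8   2.43] w 0.0004
[ 0.015  -0.0048 -0.0017] [ 0.2643  0.1951 -0.0017] [ 0.5205  0.404  -0.0017]
```

Request:
drive_tool(
  increments=[
    [[-1,0.065,0.05,0,0],[-1,0.13,0.1,0,0],[-1,0.195,0.15,0,0],[-1,0.26,0.195,0,0],[-1,0.26,0.195,0,0]],
  ],
)

```text
time_s: 8.38
tcp_pos: [0.5805, 0.1475, 0.0597]
eef_rot: [180.0, -0.0, 13.3]
contact_force: [1.4, -2.1, 1.7]
gripper_width: 0.0006
gripper_force: 1.2
```

Request:
drive_tool(
  increments=[
    [[-1,0.065,0.05,0,0],[-1,0.13,0.105,0,0],[-1,0.195,0.16,0,0],[-1,0.25,0.21,0,0],[-1,0.25,0.21,0,0]],
  ],
)

```text
time_s: 9.0
tcp_pos: [0.6154, 0.1298, 0.0598]
eef_rot: [180.0, -0.0, 13.3]
contact_force: [1.7, -1.8, 3.2]
gripper_width: 0.0006
gripper_force: 1.2
```

```bash
python3 -c "
from h import *
P=np.load('P.npy');P[:,2]=.0598
print(delta(P[6]),delta(P[7]),delta(P[8]))"
```

```text
t 9.0 tcp [0.6154 0.1298 0.0598] rot [ 1.7998e+02 -5.0000e-02  1.3330e+01] F [ 1.72 -1.82  3.23] w 0.0006
t 9.0 tcp [0.6154 0.1298 0.0598] rot [ 1.7998e+02 -5.0000e-02  1.3330e+01] F [ 1.72 -1.82  3.23] w 0.0006
t 9.0 tcp [0.6154 0.1298 0.0598] rot [ 1.7998e+02 -5.0000e-02  1.3330e+01] F [ 1.72 -1.82  3.23] w 0.0006
[-0.0088  0.001  -0.0002] [-2.707e-01  2.004e-01 -2.000e-04] [-5.483e-01  4.214e-01 -2.000e-04]
```

Request:
drive_tool(
  increments=[
    [[-1,-0.065,0.05,0,0],[-1,-0.135,0.1,0,0],[-1,-0.2,0.15,0,0],[-1,-0.265,0.2,0,0],[-1,-0.265,0.2,0,0]],
  ],
)

```text
time_s: 9.62
tcp_pos: [0.5877, 0.0985, 0.0597]
eef_rot: [180.0, 0.1, 13.3]
contact_force: [-0.9, -0.8, 3.1]
gripper_width: 0.0002
gripper_force: 1.2
```

Request:
drive_tool(
  increments=[
    [[-1,-0.07,0.055,0,0],[-1,-0.14,0.11,0,0],[-1,-0.21,0.165,0,0],[-1,-0.28,0.22,0,0],[-1,-0.28,0.22,0,0]],
  ],
)

```text
time_s: 10.25
tcp_pos: [0.5611, 0.065, 0.0596]
eef_rot: [180.0, 0.1, 13.3]
contact_force: [-1.0, -0.8, 2.2]
gripper_width: 0.0005
gripper_force: 1.3
```

Request:
drive_tool(
  increments=[
    [[-1,0,0,0,0],[-1,0,0,0,0],[-1,0,0,0,0],[-1,0,0,0,0]],
  ],
)

```text
time_s: 10.75
tcp_pos: [0.5622, 0.0662, 0.0596]
eef_rot: [180.0, 0.0, 13.4]
contact_force: [-1.3, -2.1, 3.0]
gripper_width: 0.0006
gripper_force: 1.3
```

```bash
python3 -c "
from h import *
P=np.load('P.npy');P[:,2]=.0598
print(delta(P[8]))
a=capture('side');cv2.imwrite('pics/e.png',cv2.resize(a[100:300,165:365,::-1],None,fx=3,fy=3,interpolation=2))"
```

```text
t 10.75 tcp [0.5622 0.0662 0.0596] rot [1.800e+02 3.000e-02 1.336e+01] F [-1.29 -2.06  2.99] w 0.0006
[ 0.0054  0.008  -0.002 ]
```

View pics/e.png

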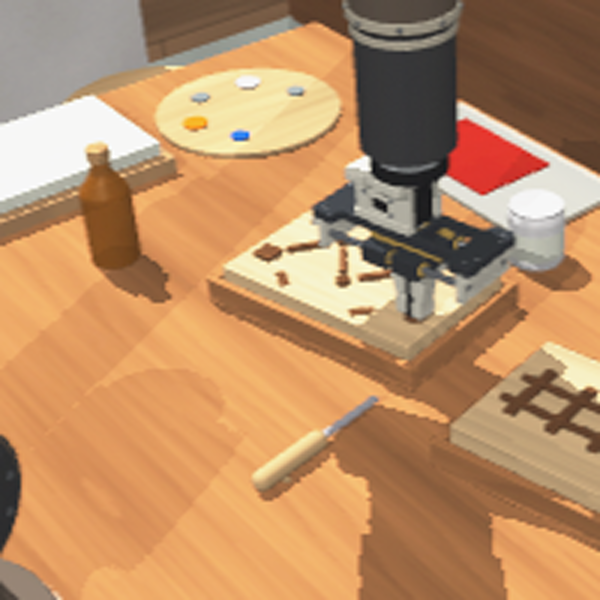

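The fingertips rest on the flower at about (412,315), with a steady 2–3 N. The bottle, gouge and ink tin look where they were; the gripper hides the weight.

```bash
python3 -c "
from plant import job
print(job.close_job())"
```

```text
the job is handed in; nothing more can be done
None
```

I slid the fingertips along the whole vine from pot to flower at about 2–3 N (roughly 2.5–3 mm of sink), left them resting on the flower, and handed the job in at about 11 s; no verdict came back.

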